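Push a polished stone slab out over the end of its display ledge

TASK

Push the thin polished stone slab along the wooden ledge towards the end where the yellow-shaded lamp stands, until about a third of the slab's length sticks out past that end of the ledge and shows its polished edge to the light; leave it lying snug and straight against the dark back strip. Only push it with the fingers: do not lift or tip it or let it fall, and leave the lamp, jar, crystal and dish where they stand.

Things in the scene. Friction and masses are not known exactly. Their poses are not given: they have to be found in the camera images.
- ledge: Fixed wooden display step, 340 mm long (its y axis), 140 mm deep (its x axis), flat top 60 mm above the table. Origin: centre of its footprint, at table height; +x points away from the robot, to the back strip. Both ends (y = +170 and -170 mm) and the side nearest the robot are open, without a lip. Turned up to 0.3 rad.
- ledge_strip (a point): Foot of the dark wooden back strip's inner face, mid-length, at the height of the ledge's top: x = +58, y = 0, z = 60 mm of the ledge, same axes. The strip is 12 mm deep, 12 mm high above the top and runs the ledge's whole far edge.
- slab_center (a point): Centre (half-way up) of the slab. At the start within 50 mm of mid-ledge along y, at ledge x = -6 to +4 mm, turned up to 0.18 rad to the ledge. Snug against the strip, it is at ledge x = +18 mm; with a third (40 mm) sticking out, at ledge y = +150 or -150 mm.
- slab: The loose stone slab: flat rectangular teal plate with light and brown ring patterns on top, 120 mm long (its y axis), 80 mm wide (its x axis), 8 mm thick, 0.16 to 0.26 kg, lying flat on the ledge. Origin: centre of its underside. Slides when pushed on its edges with a few newtons.
- lamp: Small cordless table lamp, loose: dark round foot 80 mm across, brass stem, yellow dome shade 92 mm across, 149 mm tall. Origin: centre of the underside of the foot. Stands on the table about 120 mm beyond one end of the ledge, at either the +y or the -y end: that end is the one to push towards. Not to be disturbed.
- jar: Closed green glass jar with steel cap, loose, 68 mm across, 100 mm tall, origin at the centre of its underside. Stands on the table about 120 mm beyond the other end of the ledge. Not to be disturbed.
- crystal: Violet pointed crystal, loose, 38 mm across, 60 mm tall, origin at the centre of its underside, standing on the table on the robot's side of the ledge. Not to be disturbed.
- dish: Small round white dish, loose, 84 mm across, 30 mm tall, origin at the centre of its underside, on the table beyond the ledge's back strip. Not to be disturbed.
Things that resemble listed ones, but are neither listed nor needed, are in the scene too. There is more than one size of the slab; the one meant has the size given above.

How it is judged:
By the outcome, as a careful person would: the job done as asked, in the order asked, and still so for the second after the job is handed in, with the robot touching nothing.
It also fails if it takes over 48 s, if anything falls off the work surface, if the arm or the gripper's body presses on something with over 40 N, if the wrist force passes 120 N, or if a joint passes its speed limit or range.

ROBOT

A 6-joint arm with a two-finger parallel gripper is mounted at the origin on the work surface. World frame = base frame: x ahead of the robot, y to its left, z up, the work surface at z = 0. Lengths are in mm, angles in rad, forces in N, time in s.
With the tool pointing down it reaches from about 275 to 1000 mm from the base axis. Payload 8.4 kg.
Tool frame: the origin (TCP) lies at the centre of the arm's flange, where the gripper is bolted on; the fingertips stand 173 mm ahead of it and the grasp point (between the pads) lies 155 mm ahead of it; z points along the fingers, y is the direction in which the jaws open and shut (so a half turn about z gives the same grasp; the last joint's range is limited). The gripper opens to 85 mm and grips with 20 to 120 N. Pads are 22 mm wide; open, the fingers measure 114 mm over their backs; the gripper's body (76 mm by 85 mm) begins 54 mm behind the grasp point. The pads swing forward as they close: fully open they stand 13 mm farther back than shut.
Start: joints at [1.119, 0.353, 1.633, -0, 1.155, -0.002], TCP at [271.74, 562.838, 404.681] pointing down, gripper open.
Joint ranges: [-2.63, 2.63], [-0.92, 2.1], [0.06, 2.66], [-1.3, 4.44], [0, 2.69], [-3.02, 3.02]. Speed limits (rad/s): [2.22, 2.22, 2.79, 3.14, 3.14, 3.14].

INTERFACE

Orientations are given as [roll, pitch, yaw] about the fixed x, y, z axes, in that order (R = Rz(yaw) Ry(pitch) Rx(roll)).
In Python, from rig import sense, grab_frame, camera_model, sign_off gives the robot as it stands. The module is installed in compiled form; this text tells all that it offers.
- The arm moves only by the tool step_arm, never from a script. Its argument "commands" is a list of rows, each a list of 3 entries, a list of its own where there are three numbers: the shift along the tool's x, y, z in mm, then the turn about the tool's z in rad, then the opening, from 0 (shut) to 1 (fully open). A call has 1 to 20 rows; each row shifts and turns the pose as measured when the row begins, along the tool's axes as they then stand; what a row does not reach is not made up. A row lasts 1/8 s, in which the tool goes at most 62.5 mm and 10.7 degrees, less where a joint would pass 70% of its speed; a pose out of reach is approached as far as the arm can. A call with a gripper value outside its range is refused whole. The fingers move at their own pace and stop on an object; "force" is the grip in N (left out, the last holds). Time passes only in rows, so rows that do not move let the fingers close. It gives the time, the measured TCP pose, the force and the opening at its end, in the units of the state.
- sense(): the state, without advancing time (a new reading comes with each control period).
- grab_frame(name): name is "scene" or "top" or "wrist"; returns the picture (400x640x3 uint8, blue, green, red); there is no depth.
- camera_model(name): a dict with "fx", "fy", "cx", "cy" (pixels), "R" (3x3) and "t" (3): a world point X has camera coordinates R X + t. Camera axes: x right, y down, z forward; pixel columns grow to the right and rows downward; lengths in mm; the calibration is good to about 2 mm. A picture is of the moment at which its call begins: read the wrist's pose just before it. camera_model takes no time and is no camera call; for the wrist camera it gives the pose at the moment of the call.
- sign_off(): hands the job in, once; it reports no verdict.
The state is a dict: "clock": time; "qpos": joint angles; "qvel": joint speeds; "joint_efforts": joint torques, N m; "eef_pos": TCP position; "tcp_rot": TCP orientation; "contact_force": force on the tool from outside, world axes, zero at the start; "wrist_torque": the same for the moment, N m; "opening": opening from 0.0 (shut) to 1.0 (fully open).
Only numpy, scipy, OpenCV 4.12 (cv2) and the standard library are available. Lean on these libraries where they do the work, as an engineer would, in place of code of your own. Each camera call takes 0.05 s, during which the arm holds its last target. There are 200 camera calls.

## Working session

There is one attempt and no reset: what is moved stays moved. The work goes in short steps, Python scripts to look and compute and a tool call to move; the robot and the scene stay as the last step left them, time stands still between calls to the robot, and variables do not carry over. Pictures are saved under pics/ and viewed, about 8 in all and at most 12, crops included, and the job is handed in when it is done.

Besides the shell and the picture viewer there is one more tool, called as name(argument=value, ...) on one line, values as JSON. step_arm: Moves the arm, as the interface text tells. Its arguments: {"type":"object","properties":{"commands":{"type":"array","items":{"type":"array"}},"force":{"type":"number"}},"required":["commands"]}

```bash
mkdir -p pics; cat > h.py <<'E'
import numpy as np, cv2
from rig import *
def ray(c,uv,z):
    uv=np.atleast_2d(np.array(uv,float)); R=np.array(c["R"]);t=np.array(c["t"]).ravel()
    d=np.c_[(uv[:,0]-c["cx"])/c["fx"],(uv[:,1]-c["cy"])/c["fy"],np.ones(len(uv))]@R
    o=-R.T@t
    return o+d*((z-o[2])/d[:,2])[:,None]
def proj(c,X):
    p=np.atleast_2d(X)@np.array(c["R"]).T+np.array(c["t"]).ravel()
    return np.c_[c["fx"]*p[:,0]/p[:,2]+c["cx"],c["fy"]*p[:,1]/p[:,2]+c["cy"]]
E
python3 - <<'E'
from h import *
print(sense())
for n in ("top","scene"):
    cv2.imwrite(f"pics/{n}0.png",grab_frame(n)); print(n,camera_model(n))
E
```

```text
{'clock': 0.0, 'qpos': array([ 1.11861916e+00,  3.53686466e-01,  1.63415112e+00, -2.75517421e-05,
        1.15519804e+00, -2.42733925e-03]), 'qvel': array([-0.00131116,  0.0004077 ,  0.00038084,  0.00118419, -0.00082363,
        0.00113096]), 'joint_efforts': array([ 8.99250299e-04, -6.05224586e+01, -3.42073846e+01, -6.00477074e-05,
        9.00522340e-03,  2.64598037e-05]), 'eef_pos': array([271.62795235, 562.62417889, 403.93030661]), 'tcp_rot': array([-3.14014963e+00,  2.16876769e-05,  2.69185399e+00]), 'contact_force': array([-0.49936896,  0.38617184,  0.43138771]), 'wrist_torque': array([0.0288266 , 0.00015518, 0.01248218]), 'opening': 1.0010668973425976}
top {'fx': 415.56435307438574, 'fy': 415.56435307438574, 'cx': 319.77418503693673, 'cy': 205.2899943207409, 'R': array([[ 0.01883705, -0.99940663, -0.02883662],
       [-0.98441296, -0.01349483, -0.17535399],
       [ 0.1748608 ,  0.03169029, -0.98408304]]), 't': array([ 38.10647559, 564.36734849, 985.00869083])}
scene {'fx': 397.42035025577354, 'fy': 397.42035025577354, 'cx': 316.8766738768287, 'cy': 200.58196159433825, 'R': array([[ 0.27648938,  0.96099531, -0.00645256],
       [ 0.65201484, -0.19251625, -0.73335813],
       [-0.70599595,  0.19855857, -0.6798119 ]]), 't': array([-177.63156101, -291.52441948, 1306.94102575])}
```

View pics/top0.png

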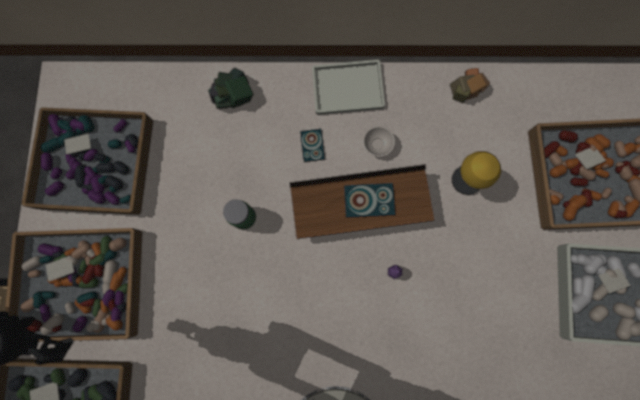

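View pics/scene0.png

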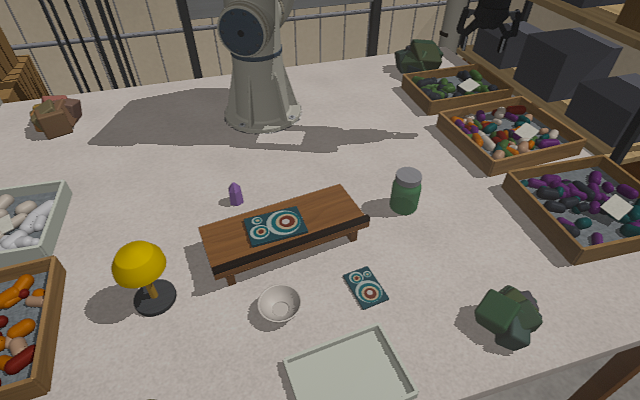

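The lamp (481,170 in the top view) is at the right-hand end of the ledge, which is world −y. The slab is at (371,201), the ledge spans about columns 292–433, the jar is at (239,213) and the crystal at (395,271). Next I zoom in and measure.

```bash
python3 - <<'E'
from h import *
a=cv2.imread("pics/top0.png");b=cv2.imread("pics/scene0.png")
A=cv2.resize(a[150:250,280:440],None,fx=5,fy=5,interpolation=cv2.INTER_CUBIC)[:290*2]
B=cv2.resize(b[175:295,190:380],None,fx=4,fy=4,interpolation=cv2.INTER_CUBIC)
cv2.imwrite("pics/c1.png",cv2.convertScaleAbs(A,alpha=1.8)); cv2.imwrite("pics/c2.png",B)
ct=camera_model("top");cs=camera_model("scene")
def blob(im,lo,hi,roi,amin=15):
    h=cv2.cvtColor(im,cv2.COLOR_BGR2HSV);m=cv2.inRange(h,lo,hi);k=np.zeros_like(m);x0,y0,x1,y1=roi;k[y0:y1,x0:x1]=m[y0:y1,x0:x1]
    c=max(cv2.findContours(k,0,2)[0],key=cv2.contourArea);return c
for n,im,c,rois in (("top",a,ct,(335,180,405,222)),("scene",b,cs,(235,200,312,250))):
    k=blob(im,(80,60,20),(110,255,255),rois)
    r=cv2.minAreaRect(k);print(n,"slab",r,ray(c,cv2.boxPoints(r),68)[:,:2].round(0).tolist(), ray(c,[r[0]],68))
k=blob(a,(3,70,20),(20,255,255),(280,150,445,250)); h=cv2.convexHull(k); p=cv2.approxPolyDP(h,4,True)[:,0]
print("ledge top",p.tolist(),ray(ct,p,60).round(0).tolist())
E
```

```text
top slab ((358.3538818359375, 200.3692169189453), (30.06475067138672, 25.627147674560547), 86.8201675415039) [[609.0, -14.0], [614.0, -77.0], [539.0, -81.0], [535.0, -19.0]] [[574.0742768  -47.48098849  68.        ]]
scene slab ((275.4519958496094, 225.47244262695312), (29.273996353149414, 58.54799270629883), 74.87599182128906) [[544.0, -135.0], [532.0, -7.0], [619.0, -13.0], [627.0, -132.0]] [[582.31493055 -72.82415688  68.        ]]
ledge top [[424, 170], [433, 220], [297, 237], [292, 185]] [[655.0, -211.0, 60.0], [529.0, -229.0, 60.0], [483.0, 101.0, 60.0], [612.0, 117.0, 60.0]]
```

View pics/c1.png

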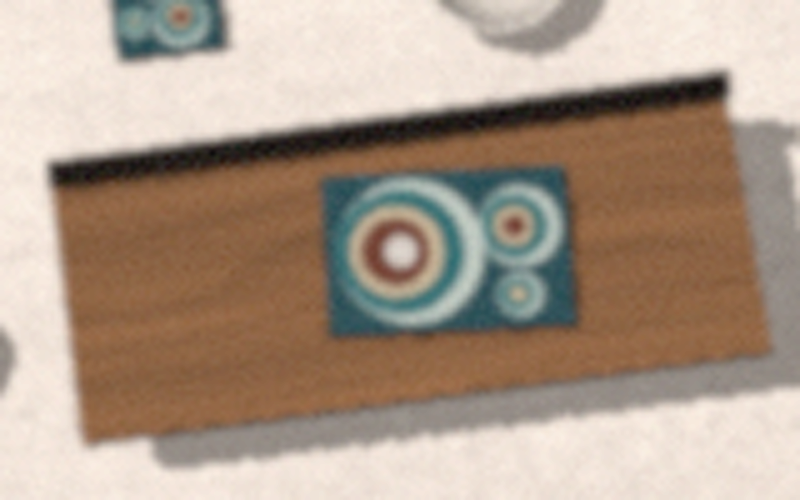

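View pics/c2.png

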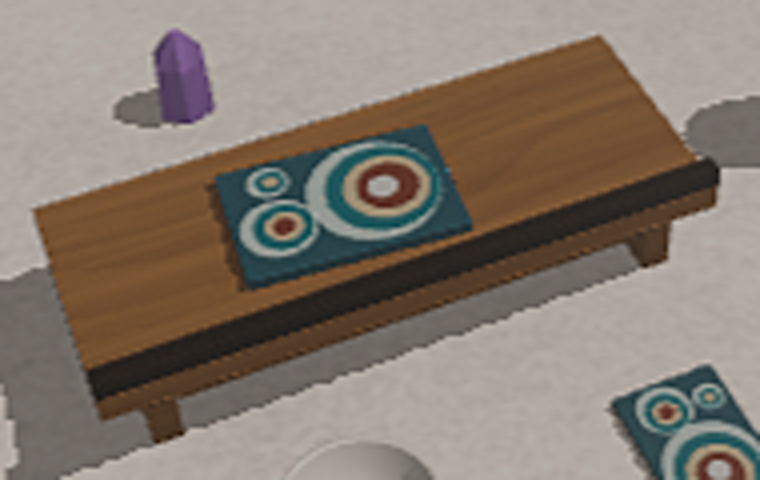

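Clear crops: I can pick the corners by hand in both (top crop ×5, scene crop ×4).

```bash
python3 - <<'E'
from h import *
ct=camera_model("top");cs=camera_model("scene")
T=lambda p:(np.array(p,float)+.5)/5-.5+[280,150]
S=lambda p:(np.array(p,float)+.5)/4-.5+[190,175]
n1=ray(ct,T([(87,441),(771,350)]),60)[:,:2]; n2=ray(cs,S([(600,35),(33,210)]),60)[:,:2]
f1=ray(ct,T([(50,162),(727,73)]),72)[:,:2]; f2=ray(cs,S([(719,160),(90,370)]),72)[:,:2]
s1=ray(ct,T([(321,180),(566,167),(579,325),(330,337)]),68)[:,:2]
s2=ray(cs,S([(471,230),(248,287),(217,173),(428,125)]),68)[:,:2]
for n,f,s in ((n1,f1,s1),(n2,f2,s2)):
    L=n.mean(0)/2+f.mean(0)/2
    if f is f2: print("(scene: far=strip top outer/inner?)")
    d=n[0]-n[1];e=f[0]-f[1];print("near",n.round(1).tolist(),"far",f.round(1).tolist(),"len",np.hypot(*d),np.hypot(*e),"depth",np.hypot(*(f.mean(0)-n.mean(0))),"yaw",np.arctan2(-d[0],d[1]),np.arctan2(-e[0],e[1]),"ctr",L)
    q=s.mean(0);g=s[0]+s[3]-s[1]-s[2];w=s[0]+s[1]-s[2]-s[3]
    print("slab",s.round(1).tolist(),q,"yaw",np.arctan2(-g[0],g[1]),"size",np.hypot(*g)/2,np.hypot(*w)/2)
h=lambda im:cv2.cvtColor(im,cv2.COLOR_BGR2HSV)
E
```

```text
near [[480.7, 101.0], [530.4, -231.3]] far [[617.2, 122.2], [666.2, -210.8]] len 335.99529638632197 336.6365488025677 depth 137.74041964311144 yaw 0.14845537835774822 0.14609777488827982 ctr [573.63717305 -54.71599604]
slab [[610.7, -11.6], [618.7, -131.9], [540.1, -137.2], [532.5, -16.6]] [575.49151941 -74.33916417] yaw 0.06495193497886861 size 120.69941147908123 78.53947437975398
(scene: far=strip top outer/inner?)
near [[482.1, 102.9], [532.8, -231.1]] far [[611.6, 126.4], [658.9, -210.2]] len 337.7769944670639 339.95811257145454 depth 129.64180354319092 yaw 0.15064059189278656 0.13970200207282996 ctr [571.35691261 -53.00886002]
slab [[619.5, -13.4], [625.4, -130.2], [541.1, -133.3], [536.9, -15.8]] [580.72993722 -73.14675878] yaw 0.04284017836784551 size 117.27372301430208 83.49858362899316
```

step_arm(commands=[[[0, 0, 0], -0.15, 0.7], [[0, 0, 0], -0.15, 0.7], [[0, 0, 0], -0.15, 0.7], [[0, 0, 0], -0.15, 0.7], [[-10, -48, 0], 0, 0.7], [[-10, -48, 0], 0, 0.7], [[-10, -48, 0], 0, 0.7], [[-10, -48, 0], 0, 0.7], [[-10, -48, 0], 0, 0.7], [[-10, -48, 0], 0, 0.7], [[-10, -48, 0], 0, 0.7], [[-10, -48, 0], 0, 0.7], [[-10, -48, 0], 0, 0.7], [[-10, -48, 0], 0, 0.7], [[-10, -48, 0], 0, 0.7], [[-10, -48, 0], 0, 0.7]])

```text
clock: 2.1
eef_pos: [491.8, 0.3, 401.9]
tcp_rot: [-3.136, -0.004, -2.965]
contact_force: [0.2, 1.1, -0.8]
opening: 0.7
```

```bash
cat >> h.py <<'E'
Y=0.149; O=np.array([575.7,-54.2]); M=np.array([[np.cos(Y),np.sin(Y)],[-np.sin(Y),np.cos(Y)]])
L=lambda p:(np.atleast_2d(p)[:,:2]-O)@M.T
def st():
    s=sense(); print("t",round(s["clock"],2),"ledge xy",L(s["eef_pos"]).round(1),"z",s["eef_pos"][2].round(1),"rot",s["tcp_rot"].round(3),"yawerr",round((s["tcp_rot"][2]-Y-np.pi+np.pi)%(2*np.pi)-np.pi,3),"F",s["contact_force"].round(1),"op",round(s["opening"],2),"q6",s["qpos"][5].round(2))
E
python3 -c "from h import *; st(); cv2.imwrite('pics/w1.png',grab_frame('wrist'))"
```

```text
t 2.1 ledge xy [[-74.9  66.3]] z 401.9 rot [-3.136 -0.004 -2.965] yawerr 0.028 F [ 0.2  1.1 -0.8] op 0.7 q6 -1.74
```

View pics/w1.png

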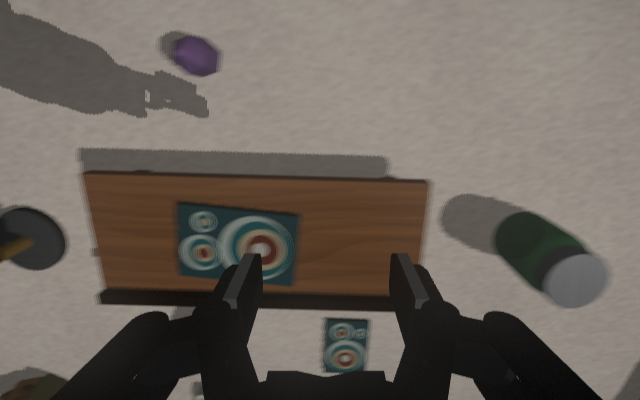

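The wrist view shows the ledge (near edge (84,171)–(430,181)), slab corners (178,203), (299,213), (297,286), (179,274), with the lamp on the left and the jar on the right. I use it for a third estimate.

```bash
python3 - <<'E'
from h import *
c=camera_model("wrist")
n=ray(c,[(430,181),(84,171)],60);print("near",L(n).round(1).tolist(),n.round(1).tolist())
print("strip top inner",L(ray(c,[(102,290)],72)).round(1))
s=ray(c,[(297,286),(179,274),(178,203),(299,213)],68);l=L(s);print("slab",l.round(1).tolist(),l.mean(0))
print("lamp foot",L(ray(c,[(32,238)],5)),"crystal",L(ray(c,[(197,55)],30)),"jar cap",L(ray(c,[(576,281)],100)))
E
```

```text
near [[-70.2, 161.7], [-70.2, -172.1]] [[482.2, 95.3, 60.0], [531.8, -234.8, 60.0]]
strip top inner [[  55.1 -170.1]]
slab [[46.1, 34.1], [35.7, -88.9], [-43.1, -81.1], [-36.3, 36.0]] [  0.58480992 -24.94000972]
lamp foot [[  30.91723958 -293.63384082]] crystal [[-178.79063939  -64.09449723]] jar cap [[ 10.8944679  296.23059149]]
```

step_arm(commands=[[[-2, -44, 0], 0.028, 0.7], [[-2, -44, 0], 0, 0.7], [[0, 0, 50], 0, 0.7], [[0, 0, 50], 0, 0.7], [[0, 0, 40], 0, 0.7], [[0, 0, 0], 0, 0.7]])

```text
clock: 2.9
eef_pos: [512.5, -96.6, 259.2]
tcp_rot: [-3.133, -0.002, -2.999]
contact_force: [-0.4, 0.2, -0.2]
opening: 0.703
```

```bash
python3 -c "from h import *; st()"
```

```text
t 2.9 ledge xy [[-68.8 -32.5]] z 259.2 rot [-3.133e+00 -2.000e-03 -2.999e+00] yawerr -0.006 F [-0.4  0.2 -0.2] op 0.7 q6 -1.89
```

step_arm(commands=[[[0, 9, 10], 0, 0.7], [[0, 0, 5], 0, 0.7], [[0, 0, 0], 0, 0.7]])

```text
clock: 3.28
eef_pos: [512.7, -87.0, 246.5]
tcp_rot: [-3.131, 0.003, -2.998]
contact_force: [-0.2, -0.6, -0.2]
opening: 0.697
```

step_arm(commands=[[[0, 0, 3], 0, 0.7], [[0, 0, 3], 0, 0.7], [[0, 0, 0], 0, 0.7]])

```text
clock: 3.65
eef_pos: [513.3, -87.1, 241.7]
tcp_rot: [-3.131, 0.005, -2.998]
contact_force: [0.3, -0.4, -0.2]
opening: 0.698
```

```bash
python3 -c "from h import *; st(); cv2.imwrite('pics/w2.png',grab_frame('wrist'))"
```

```text
t 3.65 ledge xy [[-66.6 -23.3]] z 241.7 rot [-3.131  0.005 -2.998] yawerr -0.005 F [ 0.3 -0.4 -0.2] op 0.7 q6 -1.87
```

View pics/w2.png

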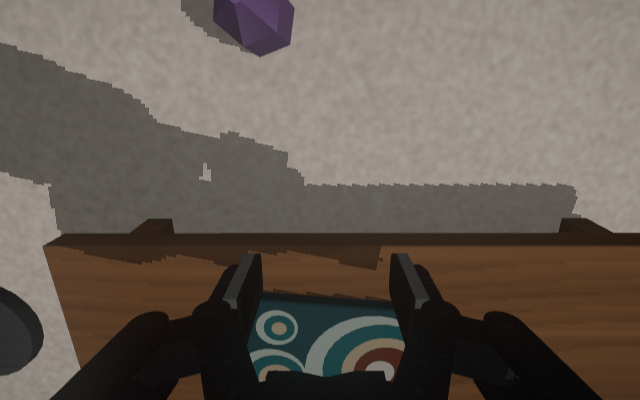

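The fingers straddle the line just in front of the slab's near edge (row ~297), not yet at ledge height. Guarded descent next.

step_arm(commands=[[[0, 0, 4], 0, 0.7], [[0, 0, 3], 0, 0.7], [[0, 0, 0], 0, 0.7]])

```text
clock: 4.08
eef_pos: [513.4, -87.3, 234.2]
tcp_rot: [-3.131, 0.005, -2.998]
contact_force: [-0.3, 0.7, 1.0]
opening: 0.7
```

step_arm(commands=[[[0, 0, 2], 0, 0.7], [[0, 0, 2], 0, 0.7], [[0, 0, 0], 0, 0.7]])

```text
clock: 4.45
eef_pos: [513.4, -87.4, 229.9]
tcp_rot: [-3.131, 0.005, -2.998]
contact_force: [0.0, 0.4, -0.2]
opening: 0.698
```

step_arm(commands=[[[0, 0, 2], 0, 0.7], [[0, 0, 0], 0, 0.7]])

```text
clock: 4.7
eef_pos: [513.6, -87.4, 228.8]
tcp_rot: [-3.131, 0.006, -2.998]
contact_force: [-0.9, -0.8, 2.2]
opening: 0.703
```

```bash
python3 -c "from h import *; st()"
```

```text
t 4.7 ledge xy [[-66.3 -23.6]] z 228.8 rot [-3.131  0.006 -2.998] yawerr -0.006 F [-0.9 -0.8  2.2] op 0.7 q6 -1.87
```

step_arm(commands=[[[0, 0, -2], 0.006, 0.7], [[-4, 0, 0], 0, 0.7], [[-4, 0, 0], 0, 0.7], [[-4, 0, 0], 0, 0.7], [[-4, 0, 0], 0, 0.7], [[0, 0, 0], 0, 0.7]])

```text
clock: 5.45
eef_pos: [530.6, -85.1, 230.7]
tcp_rot: [-3.131, 0.005, -3.005]
contact_force: [-0.7, 0.2, 0.4]
opening: 0.699
```

```bash
python3 -c "from h import *; st()"
```

```text
t 5.45 ledge xy [[-49.1 -23.8]] z 230.7 rot [-3.131  0.005 -3.005] yawerr -0.012 F [-0.7  0.2  0.4] op 0.7 q6 -1.86
```

step_arm(commands=[[[-3, 0, 0], -0.012, 0.7], [[-3, 0, 0], 0, 0.7], [[-3, 0, 0], 0, 0.7], [[0, 0, 0], 0, 0.7]])

```text
clock: 5.95
eef_pos: [539.7, -83.6, 230.6]
tcp_rot: [-3.131, 0.004, -2.992]
contact_force: [0.0, 0.2, -0.7]
opening: 0.697
```

step_arm(commands=[[[-3, 0, 0], 0, 0.7], [[-2, 0, 0], 0, 0.7], [[-2, 0, 0], 0, 0.7]])

```text
clock: 6.32
eef_pos: [545.5, -82.6, 230.3]
tcp_rot: [-3.131, -0.001, -2.991]
contact_force: [-11.8, -3.8, 11.7]
opening: 0.704
```

```bash
python3 -c "from h import *; st();cv2.imwrite('pics/s2.png',np.vstack([cv2.resize(grab_frame('scene')[175:295,190:380],None,fx=4,fy=4,interpolation=2)]))"
```

```text
t 6.33 ledge xy [[-34.1 -23.6]] z 230.3 rot [-3.131e+00 -1.000e-03 -2.991e+00] yawerr 0.001 F [-11.8  -3.8  11.7] op 0.7 q6 -1.86
```

View pics/s2.png

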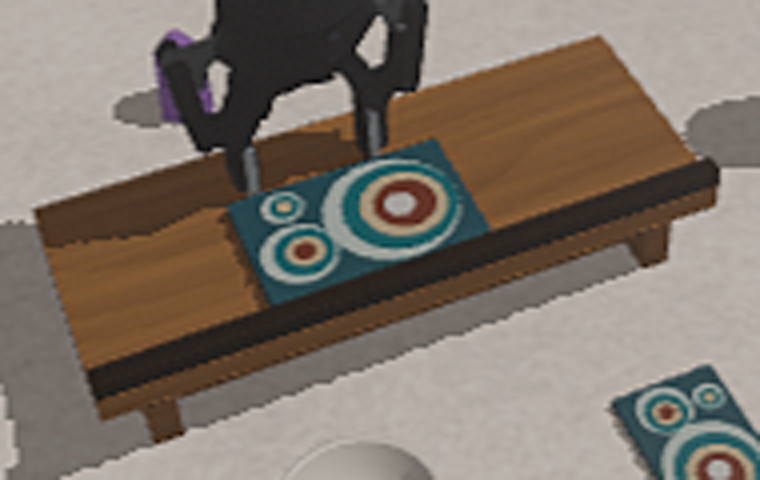

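The slab is square against the strip, with 12 N registered. Back off, lift, rotate the jaws by 90° and go to the jar-side end of the slab.

step_arm(commands=[[[10, 0, 0], 0, 0.7], [[0, 0, -40], 0, 0.35], [[0, 0, -40], 0, 0.35], [[-31, 49, 0], 0, 0.35], [[-31, 49, 0], 0, 0.35], [[0, 0, 0], 0.18, 0.35], [[0, 0, 0], 0.18, 0.35], [[0, 0, 0], 0.18, 0.35], [[0, 0, 0], 0.18, 0.35], [[0, 0, 0], 0.18, 0.35], [[0, 0, 0], 0.18, 0.35], [[0, 0, 0], 0.18, 0.35], [[0, 0, 0], 0.18, 0.35], [[0, 0, 0], 0.13, 0.35], [[0, 0, 0], 0, 0.35]])

```text
clock: 8.25
eef_pos: [582.9, 26.1, 312.9]
tcp_rot: [3.128, 0.008, 1.67]
contact_force: [0.0, 0.2, -0.2]
opening: 0.351
```

```bash
python3 - <<'E'
from h import *
st(); cv2.imwrite('pics/s3.png',cv2.resize(grab_frame('scene')[175:295,190:380],None,fx=4,fy=4,interpolation=2))
E
```

```text
t 8.25 ledge xy [[19.  78.4]] z 312.9 rot [3.128 0.008 1.67 ] yawerr -1.621 F [ 0.   0.2 -0.2] op 0.35 q6 -0.05
```

View pics/s3.png

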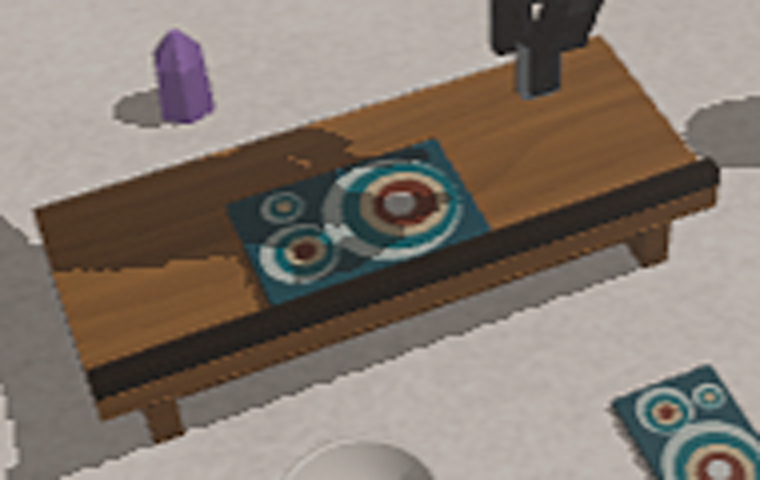

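step_arm(commands=[[[0, 0, 40], -0.05, 0.35], [[0, 0, 35], 0, 0.35], [[0, 0, 4], 0, 0.35], [[0, 0, 0], 0, 0.35]])

```text
clock: 8.8
eef_pos: [585.1, 25.6, 234.0]
tcp_rot: [3.124, 0.01, 1.733]
contact_force: [-0.1, 0.1, 0.5]
opening: 0.347
```

```bash
python3 - <<'E'
from h import *
st(); c=camera_model("scene"); print(L(ray(c,(np.array([(436,140),(230,208),(33,210),(600,35)])+.5)/4-.5+[190,175],68)).round(1))
E
```

```text
t 8.8 ledge xy [[21.2 77.5]] z 234.0 rot [3.124 0.01  1.733] yawerr -1.557 F [-0.1  0.1  0.5] op 0.35 q6 -0.11
[[ -19.8   43.2]
 [ -18.2  -74.5]
 [ -60.4 -168.7]
 [ -60.9  164.7]]
```

step_arm(commands=[[[0, -3, 1], 0.013, 0.35], [[0, 0, 0], 0, 0.35]])

```text
clock: 9.05
eef_pos: [582.7, 25.1, 235.1]
tcp_rot: [3.121, 0.01, 1.72]
contact_force: [-0.1, -0.7, 0.7]
opening: 0.353
```

step_arm(commands=[[[0, 0, 1], 0, 0.35], [[0, 0, 0], 0, 0.35]])

```text
clock: 9.3
eef_pos: [583.1, 25.1, 235.3]
tcp_rot: [3.119, 0.01, 1.721]
contact_force: [0.3, -0.2, 0.2]
opening: 0.349
```

step_arm(commands=[[[0, 0, 1], 0, 0.35], [[0, 0, 0], 0, 0.35]])

```text
clock: 9.55
eef_pos: [583.2, 25.1, 234.4]
tcp_rot: [3.119, 0.01, 1.721]
contact_force: [0.1, 0.3, 0.5]
opening: 0.352
```

```bash
python3 -c "from h import *; st()"
```

```text
t 9.55 ledge xy [[19.2 77.3]] z 234.4 rot [3.119 0.01  1.721] yawerr -1.57 F [0.1 0.3 0.5] op 0.35 q6 -0.1
```

step_arm(commands=[[[-6, -4, 2], 0, 0.35], [[-6, 0, 0], 0, 0.35], [[-6, 0, 0], 0, 0.35], [[-6, 0, 0], 0, 0.35], [[-6, 0, 0], 0, 0.35], [[-6, 0, 0], 0, 0.35], [[-6, 0, 0], 0, 0.35], [[-6, 0, 0], 0, 0.35]])

```text
clock: 10.55
eef_pos: [587.3, -24.8, 233.5]
tcp_rot: [3.116, 0.008, 1.719]
contact_force: [-0.0, 2.2, 2.1]
opening: 0.351
```

```bash
python3 -c "from h import *; st();cv2.imwrite('pics/s4.png',cv2.resize(grab_frame('scene')[175:295,190:380],None,fx=4,fy=4,interpolation=2))"
```

```text
t 10.55 ledge xy [[15.8 27.3]] z 233.5 rot [3.116 0.008 1.719] yawerr -1.571 F [-0.   2.2  2.1] op 0.35 q6 -0.19
```

View pics/s4.png

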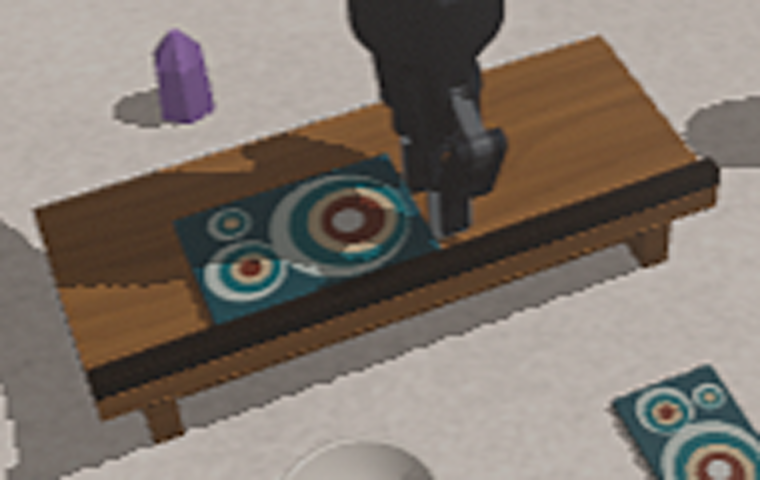

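The slab slides straight along the strip at about 2 N. I keep pushing.

step_arm(commands=[[[-6, 0, 0], 0, 0.35], [[-6, 0, 0], 0, 0.35], [[-6, 0, 0], 0, 0.35], [[-6, 0, 0], 0, 0.35], [[-6, 0, 0], 0, 0.35], [[-6, 0, 0], 0, 0.35], [[-6, 0, 0], 0, 0.35], [[-6, 0, 0], 0, 0.35]])

```text
clock: 11.6
eef_pos: [594.7, -76.2, 233.5]
tcp_rot: [3.117, 0.008, 1.72]
contact_force: [-0.5, 1.9, 0.0]
opening: 0.348
```

step_arm(commands=[[[-6, 0, 0], 0, 0.35], [[-6, 0, 0], 0, 0.35], [[-6, 0, 0], 0, 0.35], [[-6, 0, 0], 0, 0.35], [[-6, 0, 0], 0, 0.35], [[-4, 0, 0], 0, 0.35], [[0, 0, 0], 0, 0.35]])

```text
clock: 12.48
eef_pos: [600.0, -112.9, 233.6]
tcp_rot: [3.117, 0.008, 1.719]
contact_force: [0.0, 0.3, -0.4]
opening: 0.345
```

```bash
python3 -c "from h import *; st();cv2.imwrite('pics/s5.png',cv2.resize(grab_frame('scene')[185:305,160:350],None,fx=4,fy=4,interpolation=2))"
```

```text
t 12.47 ledge xy [[ 15.3 -61.7]] z 233.6 rot [3.117 0.008 1.719] yawerr -1.571 F [ 0.   0.3 -0.4] op 0.34 q6 -0.34
```

View pics/s5.png

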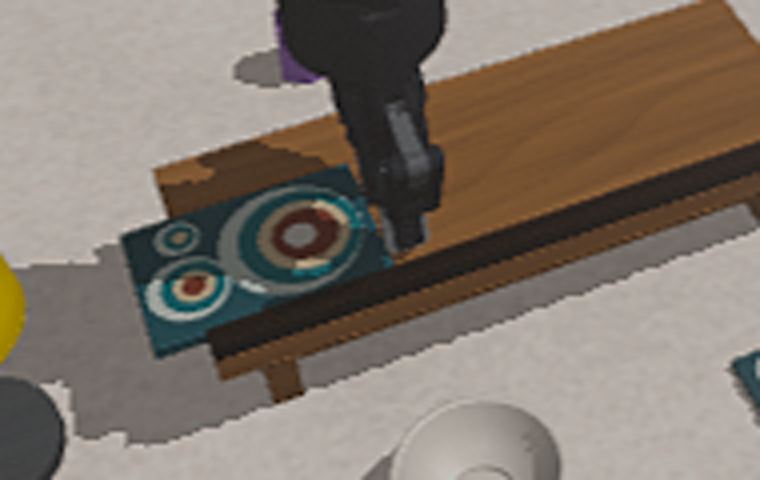

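About 26–28 mm appears to overhang. I measure it: leading corners (122,237), (157,357); ledge near corner (154,168); strip end (211,333).

```bash
python3 - <<'E'
from h import *
c=camera_model("scene"); S=lambda p:(np.array(p,float)+.5)/4-.5+[160,185]
f=lambda p,z:print(p,L(ray(c,S(p),z)).round(1).tolist())
f([(122,237),(349,166),(157,357),(390,262)],68); f((154,168),60); f((211,333),72)
E
```

```text
[(122, 237), (349, 166), (157, 357), (390, 262)] [[-20.6, -192.8], [-19.8, -74.5], [60.9, -193.0], [51.7, -75.6]]
(154, 168) [[-69.9, -167.7]]
(211, 333) [[61.1, -166.7]]
```

Overhang is ≈26 mm, so 14 mm more.

step_arm(commands=[[[-4, 0, 0], 0, 0.35], [[-4, 0, 0], 0, 0.35], [[-4, 0, 0], 0, 0.35], [[-2, 0, 0], 0, 0.35], [[0, 0, 0], 0, 0.35]])

```text
clock: 13.15
eef_pos: [602.2, -127.3, 233.7]
tcp_rot: [3.118, 0.008, 1.72]
contact_force: [0.5, 0.2, -0.6]
opening: 0.35
```

```bash
python3 -c "from h import *; st()"
```

```text
t 13.15 ledge xy [[ 15.3 -76.2]] z 233.7 rot [3.118 0.008 1.72 ] yawerr -1.571 F [ 0.5  0.2 -0.6] op 0.35 q6 -0.36
```

Back off, lift clear, and look.

step_arm(commands=[[[8, 0, 0], 0, 0.35], [[8, 0, 0], 0, 0.35], [[0, 0, -40], 0, 0.35], [[0, 0, -50], 0, 0.35], [[50, 0, -40], 0, 0.35], [[50, 0, 0], 0, 0.35], [[50, 0, 0], 0, 0.35], [[0, 0, 0], 0, 0.35]])

```text
clock: 14.15
eef_pos: [573.0, 43.9, 365.8]
tcp_rot: [3.115, 0.007, 1.72]
contact_force: [0.2, -0.2, -0.1]
opening: 0.354
```

```bash
python3 - <<'E'
from h import *
st(); a=grab_frame('scene')[185:285,160:350]; b=grab_frame('top')[150:225,300:490]
cv2.imwrite('pics/f.png',np.vstack([cv2.resize(a,None,fx=4,fy=4,interpolation=2),cv2.convertScaleAbs(cv2.resize(b,None,fx=4,fy=4,interpolation=2)[:200+100],alpha=1.8)])[:])
im=cv2.imread('pics/f.png');print(im.shape); cv2.imwrite('pics/f.png',im[:600] if False else np.vstack([im[:400],im[400:600]]))
cv2.imwrite('pics/topf.png',b)
E
```

```text
t 14.15 ledge xy [[11.9 97.4]] z 365.8 rot [3.115 0.007 1.72 ] yawerr -1.57 F [ 0.2 -0.2 -0.1] op 0.35 q6 -0.07
(700, 760, 3)
```

View pics/f.png

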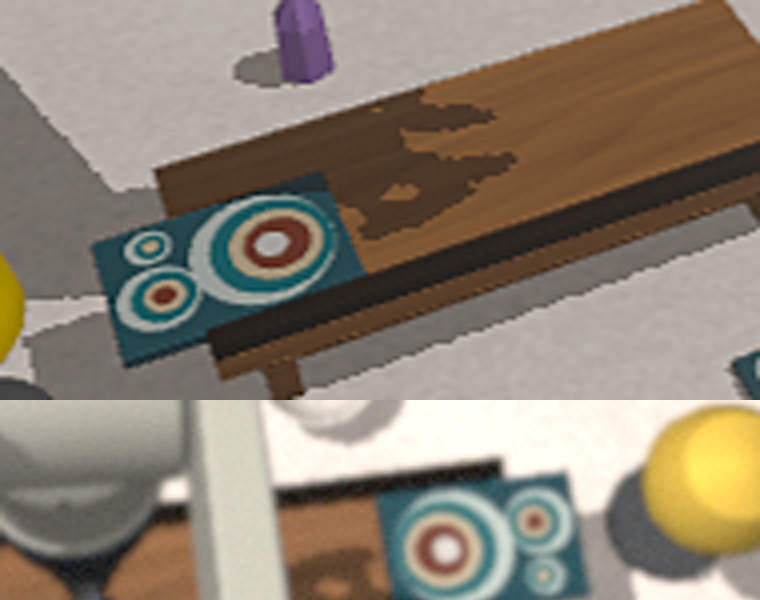

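```bash
python3 - <<'E'
from h import *
c=camera_model("scene"); S=lambda p:(np.array(p,float)+.5)/4-.5+[160,185]
l=L(ray(c,S([(93,243),(323,173),(126,367),(367,272)]),68));print(l.round(1).tolist())
c=camera_model("top"); T=lambda p:(np.array(p,float)+.5)/4-.5+[300,150]
print(L(ray(c,T([(568,74),(378,91),(588,190)]),68)).round(1).tolist())
# edge fit in top and scene: far/near slab edges by gradient along columns
def edge(im,c,off,a,b,z,n=25,w=6):
    g=cv2.cvtColor(im,cv2.COLOR_BGR2GRAY).astype(np.float32); a=np.array(a,float);b=np.array(b,float);P=[]
    nrm=np.array([-(b-a)[1],(b-a)[0]]);nrm/=np.hypot(*nrm)
    for t in np.linspace(.1,.9,n):
        q=a+t*(b-a)+np.arange(-w,w+.1,.25)[:,None]*nrm
        v=cv2.remap(g,q[:,0].astype(np.float32)[None],q[:,1].astype(np.float32)[None],1)[0]
        P.append(q[np.argmax(abs(np.gradient(cv2.GaussianBlur(v[None],(9,1),2)[0])))])
    X=L(ray(c,np.array(P),z)); k=np.argmax(np.ptp(X,0));o=1-k
    f=np.polyfit(X[:,k],X[:,o],1); r=X[:,o]-np.polyval(f,X[:,k]);m=abs(r)<1.5*np.median(abs(r))+.3; f=np.polyfit(X[m,k],X[m,o],1)
    print("edge mean",X[m].mean(0).round(1),"slope to ledge",f[0].round(3),"rms",r[m].std().round(2),m.sum())
s=grab_frame("scene");cs=camera_model("scene")
edge(s,cs,0,S((93,243)),S((323,173)),68,w=3); edge(s,cs,0,S((93,243)),S((126,367)),68,w=3); edge(s,cs,0,S((323,173)),S((367,272)),68,w=2)
print("ledge edges");edge(s,cs,0,S((154,168)),S((700,5)),60,w=3)
t=grab_frame("top");ct=c
print("top");edge(t,ct,0,T((568,74)),T((588,190)),68,w=3);edge(t,ct,0,T((378,91)),T((390,190)),68,w=3);
E
```

```text
[[-22.8, -206.8], [-20.7, -88.3], [60.5, -207.3], [53.1, -87.9]]
[[51.8, -208.0], [57.1, -90.7], [-21.7, -206.8]]
edge mean [ -19.7 -156.8] slope to ledge 0.021 rms 2.35 20
edge mean [  16.1 -208.5] slope to ledge 0.003 rms 0.53 19
edge mean [ 17.9 -88.8] slope to ledge -0.014 rms 0.53 21
ledge edges
edge mean [-70.  -13.7] slope to ledge -0.001 rms 0.31 23
top
edge mean [  10.8 -207.7] slope to ledge -0.004 rms 0.28 16
edge mean [ 27.  -87.7] slope to ledge 0.042 rms 2.01 20
```

Overhang is right (leading edge −207.5, ledge end ≈ −168 to −170 → ~39–40 mm), but the lamp-side corner may be 2–4 mm off the strip. One gentle two-finger squaring push on the near edge should settle it.

step_arm(commands=[[[-46, -16, 0], 0, 0.6], [[-46, -16, 0], 0, 0.6], [[-46, -16, 0], 0, 0.6], [[-46, -16, 0], 0, 0.6], [[-46, -16, 0], 0, 0.6], [[0, 0, 0], -0.18, 0.6], [[0, 0, 0], -0.18, 0.6], [[0, 0, 0], -0.18, 0.6], [[0, 0, 0], -0.18, 0.6], [[0, 0, 0], -0.18, 0.6], [[0, 0, 0], -0.18, 0.6], [[0, 0, 0], -0.18, 0.6], [[0, 0, 0], -0.18, 0.6], [[0, 0, 0], -0.13, 0.6], [[0, 0, 0], 0, 0.6]])

```text
clock: 16.23
eef_pos: [520.6, -226.8, 361.3]
tcp_rot: [-3.131, 0.02, -2.974]
contact_force: [0.1, 0.0, -0.6]
opening: 0.605
```

```bash
python3 -c "from h import *; st()"
```

```text
t 16.23 ledge xy [[ -80.1 -162.5]] z 361.3 rot [-3.131  0.02  -2.974] yawerr 0.019 F [ 0.1  0.  -0.6] op 0.6 q6 -2.15
```

step_arm(commands=[[[-8, 27, 0], 0.019, 0.6], [[0, 0, 40], 0, 0.6], [[0, 0, 40], 0, 0.6], [[0, 0, 40], 0, 0.6], [[0, 0, 0], 0, 0.6]])

```text
clock: 16.85
eef_pos: [526.6, -203.1, 239.0]
tcp_rot: [-3.13, 0.023, -3.016]
contact_force: [-0.4, 0.5, 0.8]
opening: 0.6
```

```bash
python3 -c "from h import *; st()"
```

```text
t 16.85 ledge xy [[ -70.6 -139.9]] z 239.0 rot [-3.13   0.023 -3.016] yawerr -0.024 F [-0.4  0.5  0.8] op 0.6 q6 -2.07
```

step_arm(commands=[[[0, 4, 4], -0.022, 0.6], [[0, 0, 2], 0, 0.6], [[-6, 0, 0], 0, 0.6], [[-6, 0, 0], 0, 0.6], [[-6, 0, 0], 0, 0.6], [[-6, 0, 0], 0, 0.6], [[0, 0, 0], 0, 0.6]])

```text
clock: 17.73
eef_pos: [554.0, -196.4, 238.7]
tcp_rot: [-3.126, 0.03, -2.996]
contact_force: [-0.4, -0.3, -0.6]
opening: 0.602
```

```bash
python3 -c "from h import *; st()"
```

```text
t 17.73 ledge xy [[ -42.6 -137.4]] z 238.7 rot [-3.126  0.03  -2.996] yawerr -0.004 F [-0.4 -0.3 -0.6] op 0.6 q6 -2.06
```

Height didn't come down (tips ~68 mm, above the slab's top). Not touching yet; back off a little and lower first.

step_arm(commands=[[[5, 0, 2], 0, 0.6], [[0, 0, 3], 0, 0.6], [[0, 0, 3], 0, 0.6], [[0, 0, 0], 0, 0.6]])

```text
clock: 18.23
eef_pos: [548.5, -197.3, 230.6]
tcp_rot: [-3.127, 0.029, -2.997]
contact_force: [-1.3, 0.5, 5.7]
opening: 0.605
```

```bash
python3 -c "from h import *; st()"
```

```text
t 18.23 ledge xy [[ -48.1 -137.5]] z 230.6 rot [-3.127  0.029 -2.997] yawerr -0.004 F [-1.3  0.5  5.7] op 0.61 q6 -2.06
```

step_arm(commands=[[[0, 0, -2], 0, 0.6], [[-3, 0, 0], 0, 0.6], [[-3, 0, 0], 0, 0.6], [[-2, 0, 0], 0, 0.6]])

```text
clock: 18.73
eef_pos: [556.6, -196.1, 232.5]
tcp_rot: [-3.127, 0.029, -2.997]
contact_force: [-2.2, 0.3, 1.7]
opening: 0.596
```

```bash
python3 -c "from h import *; st()"
```

```text
t 18.73 ledge xy [[ -40.  -137.5]] z 232.5 rot [-3.127  0.029 -2.997] yawerr -0.004 F [-2.2  0.3  1.7] op 0.6 q6 -2.06
```

In contact (2 N, the sliding force). Small nudges until the force rises.

step_arm(commands=[[[-2, 0, 0], 0, 0.6], [[-1, 0, 0], 0, 0.6]])

```text
clock: 18.98
eef_pos: [558.1, -195.8, 232.1]
tcp_rot: [-3.128, 0.023, -2.996]
contact_force: [-4.6, -1.2, 4.3]
opening: 0.603
```

step_arm(commands=[[[-2, 0, 0], 0, 0.6]])

```text
clock: 19.1
eef_pos: [558.9, -195.7, 231.9]
tcp_rot: [-3.128, 0.02, -2.996]
contact_force: [-11.4, -3.8, 7.8]
opening: 0.599
```

Snug at 12 N. Retract and look once more.

step_arm(commands=[[[6, 0, 0], 0, 0.6], [[8, 0, 0], 0, 0.6], [[0, 0, -40], 0, 0.6], [[0, 0, -50], 0, 0.6], [[0, 0, -50], 0, 0.6], [[40, 40, 0], 0, 0.6], [[40, 40, 0], 0, 0.6], [[30, 45, 0], 0, 0.6], [[0, 45, 0], 0, 0.6], [[0, 0, 0], 0, 0.6]])

```text
clock: 20.35
eef_pos: [401.6, -41.0, 370.7]
tcp_rot: [-3.128, 0.025, -2.998]
contact_force: [0.2, -0.2, 0.2]
opening: 0.6
```

```bash
python3 - <<'E'
from h import *
st(); a=grab_frame('scene')[195:285,160:350]; b=grab_frame('top')[155:215,310:500]
cv2.imwrite('pics/g.png',np.vstack([cv2.resize(a,None,fx=4,fy=4,interpolation=2),cv2.convertScaleAbs(cv2.resize(b,None,fx=4,fy=4,interpolation=2),alpha=1.8)]))
E
```

```text
t 20.35 ledge xy [[-170.2   38.9]] z 370.7 rot [-3.128  0.025 -2.998] yawerr -0.005 F [ 0.2 -0.2  0.2] op 0.6 q6 -1.81
```

View pics/g.png

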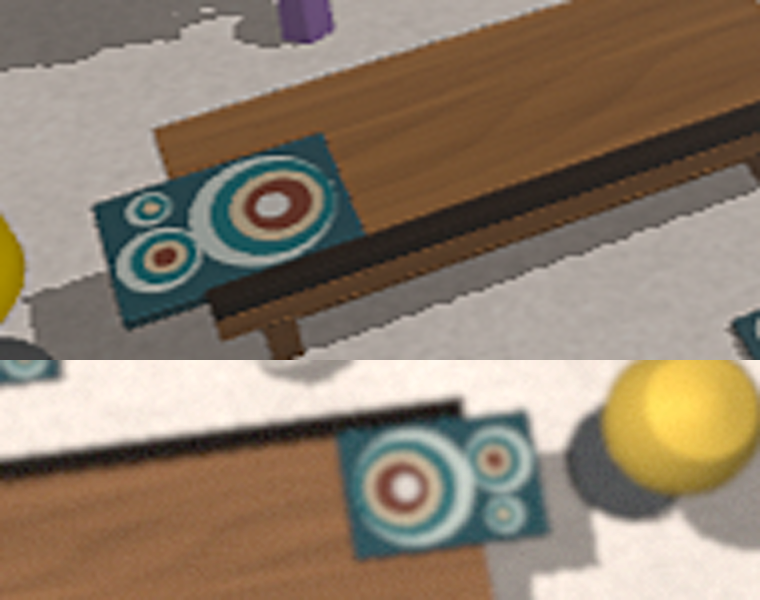

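```bash
python3 - <<'E'
from h import *
c=camera_model("scene"); S=lambda p:(np.array(p,float)+.5)/4-.5+[160,195]
print("scene slab",L(ray(c,S([(93,204),(323,133),(126,328),(367,234)]),68)).round(1).tolist(),"ledge end",L(ray(c,S([(154,129)]),60)).round(1),L(ray(c,S([(209,294)]),72)).round(1))
c=camera_model("top"); T=lambda p:(np.array(p,float)+.5)/4-.5+[310,155]
print("top slab",L(ray(c,T([(338,72),(527,51),(548,174),(357,198)]),68)).round(1).tolist(),"strip end",L(ray(c,T([(463,42)]),72)).round(1),L(ray(c,T([(486,188)]),60)).round(1))
E
```

```text
scene slab [[-22.1, -207.0], [-20.7, -88.3], [61.1, -207.5], [54.3, -88.3]] ledge end [[ -69.2 -167.9]] [[  61.2 -167.7]]
top slab [[56.5, -90.6], [53.7, -207.7], [-24.1, -206.4], [-23.1, -89.3]] strip end [[  63.8 -168.8]] [[ -26.4 -169.8]]
```

```bash
python3 -c "from rig import sign_off; print(sign_off())"
```

```text
the job is handed in; nothing more can be done
None
```

The slab now sticks out about 39 mm past the lamp end of the ledge, about a third of its length, and lies against the back strip. I handed the job in at about 20 s of the 48 s allowed.

I squared the slab against the strip with a two-finger push. I then pushed it along to the lamp end in line with the ledge, and finished with a gentle push against the strip (about 12 N). The arm was lifted clear before hand-in.

**Last checks:**
- **Overhang:** the scene and top cameras put it at 38 to 39.5 mm.
- **Straightness:** the slab's long near edge reads within about 0.01 rad of the ledge in both cameras. Its far edge reads about 0.02 rad off in the blurry top view and about 0.06 rad off the other way in the scene view. That disagreement is probably the strip hiding the lower slab corner from the scene camera.
- **Before the final push:** the top view had suggested a gap of a few millimetres at the lamp-side corner, so I added that last push. Afterwards the slab's far edge looked close to parallel with the strip.
- **Other objects:** the fingers only touched the slab and, lightly, the ledge top. The lamp and crystal looked unmoved in the last pictures. The jar was out of those crops and only a sliver of the dish showed, so I did not re-check those two.

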